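Set up a drip check point in a row of grow blocks

ROBOT

A 7-joint arm with a two-finger parallel gripper is mounted at the origin on the work surface. World frame = base frame: x ahead of the robot, y to its left, z up, the work surface at z = 0. Lengths are in m, angles in rad, forces in N, time in s.
With the tool pointing down it reaches from about 0.4 to 0.85 m from the base axis. Payload 10.4 kg.
Tool frame: the origin (TCP) lies at the very end of the fingers, on their centre line; the grasp point (between the pads) lies 19 mm behind it; x points along the fingers, z is the direction in which the jaws open and shut, and the axes are right-handed (so a half turn about x gives the same grasp; the last joint's range is limited). The gripper opens to 85 mm and grips with 20 to 120 N. Pads are 22 mm wide; open, the fingers measure 114 mm over their backs; the gripper's body (76 mm by 85 mm) begins 54 mm behind the grasp point. The pads swing forward as they close: fully open they stand 13 mm farther back than shut.
Start: joints at [1.287, 0.332, -0.065, 1.46, 0.022, 1.35, -0.088], TCP at [0.161, -0.604, 0.231] pointing down, gripper open.
Joint ranges: [-2.6, 2.6], [-0.5, 2.12], [-1.47, 1.34], [0.16, 2.42], [-1.27, 4.41], [0.06, 2.06], [-2.6, 2.6]. Speed limits (rad/s): [2.22, 2.22, 2.79, 2.79, 3.14, 3.14, 3.14].

INTERFACE

Orientations are given as a unit quaternion [x, y, z, w].
In Python, from workcell import telemetry, viewer, manip, spot_in, mark_of gives the robot as it stands. The module is installed in compiled form; this text tells all that it offers.
- The arm moves only by the shell command python3 -m crank 'ROWS' [FORCE]. ROWS is JSON, a list of rows, each a list of 3 entries, a list of its own where there are three numbers: the closure, from 0 (fully open) to 1 (shut), then the shift along the world's x, y, z in cm, then the turn, a rotation vector about the world's x, y, z in rad. A call has 1 to 12 rows; each row shifts and turns the commanded pose from where the row before left it; what a row does not reach is not made up. A row lasts 1/12 s, in which the tool goes at most 41.7 mm and 7.16 degrees, less where a joint would pass 70% of its speed; a pose out of reach is approached as far as the arm can. A call with a gripper value outside its range is refused whole. The fingers move at their own pace and stop on an object; FORCE is the grip in N (left out, the last holds). Time passes only in rows, so rows that do not move let the fingers close. It gives the time, the measured TCP pose, the force and the opening at its end, in the units of the state.
- telemetry.get_obs(): the state, without advancing time (a new reading comes with each control period).
- viewer.camera(name): name is "scene" or "top" or "wrist"; returns a dict with "frame" (400x640x3 uint8, red, green, blue), "intrinsics" (3x3 intrinsics, pixels), "cam_to_world" (4x4, takes a point from camera to world coordinates). Camera axes: x right, y up, looking along -z (the intrinsics and any distortion apply to the point x, -y, -z); pixel columns grow to the right and rows downward; lengths in m; the calibration is good to about 2 mm. The wrist camera is an equidistant fisheye: a pixel r from the principal point sees the ray r / f radians off the axis. A picture is of the moment at which its call begins. There is no depth.
- manip.hand_in(): hands the job in, once; it reports no verdict.
Trained networks look in a picture, given as the dict that the camera call returned (one of the last four; its "shot" number tells which), for a name from the list of things; names that differ only in an ending like _2 or _b are one class to them, and where a whole thing is asked for, a point or a joint stands for the part that bears it (a point fixed in the world has none). Each returns a list of dicts, best first, with "conf" (0 to 1); they miss things now and then, are a little off and sometimes report something else, mostly with a low value. They report only what shows in the picture. A call takes as long as a camera call. They do not tell look-alikes from the thing itself.
- spot_in(thing, picture): "location" ([x, y, z] in m, in the coordinates of the camera as it stood for that picture, good to about 4 mm: the middle of the surface that is visible of it).
- mark_of(thing, picture): "location" ([x, y, z] in m, in the coordinates of the camera as it stood for that picture, good to about 4 mm: a listed point, or the origin of a listed thing).
The state is a dict: "clock": time; "joint_pos": joint angles; "joint_velocities": joint speeds; "tau": joint torques, N m; "position": TCP position; "ee_rot": TCP orientation; "ft_force": force on the tool from outside, world axes, zero at the start; "torque": the same for the moment, N m; "grip_width": opening from 0.0 (shut) to 1.0 (fully open).
Only numpy, scipy, OpenCV 4.12 (cv2) and the standard library are available. Lean on these libraries where they do the work, as an engineer would, in place of code of your own. Each camera call takes 0.05 s, during which the arm holds its last target. There are 200 camera calls.

TASK

Set up the drip check point in the gap of the row: lay the terracotta-coloured drain strip flat on the bench midway between the two large planted blocks and in line with them, then stand the small block with the planting hole upright in the strip at its left end and the small solid block at its right end (left and right as seen from the robot), leaving a clear gap between the two. Set the seedling plug upright in the planting hole, right down on its floor, and stand the catch cup upright on the bench directly behind the strip (the side away from the robot), centred on the strip's length and about a finger's width (15 mm) clear of it. Do not shift the pen meter or the snips that lie about.

Things in the scene. Friction and masses are not known exactly. Their poses are not given: they have to be found in the camera images.
- left_plant: Large white film-wrapped mineral-wool block with a leafy plant, fixed on the bench at the robot's left: 100 x 100 mm, 65 mm high; firm stem to 125 mm above the bench, soft leaves to 145 mm, 45 mm about the middle. Origin: centre of its underside. Its y axis points left along the row, away from the other large block; x to the back, square to the row (row askew by up to 0.12 rad).
- right_plant: The other large planted block, just like the first, fixed on the bench on the robot's right, 310 to 330 mm from it, centre to centre, along the row, and turned the same way. Origin: centre of its underside. Its y axis points along the row to the left large block.
- strip: Drain strip: a shallow open terracotta-coloured plastic trough, outside 64 mm wide (its x) by 150 mm long (its y) by 14 mm high; walls and floor 2.5 mm thick, so inside 59 x 145 mm. Loose, 70 g. Origin: centre of its underside; z up. Its two ends are alike, either may be the left one. It can be gripped across its width.
- holed_block: Small white film-wrapped mineral-wool block, rigid, 50 x 50 mm, 55 mm high, with a round planting hole in the middle of its brown top, 32 mm in diameter and 16 mm deep. Loose, about 120 g. Origin: centre of its underside; x and y square to its sides, z up.
- solid_block: Small white film-wrapped mineral-wool block just like the holed one (50 x 50 mm, 55 mm high, about 120 g, rigid), but with a plain brown top without a hole. Loose. Origin: centre of its underside; x and y square to its sides, z up.
- plug: Seedling plug: an upright brown mineral-wool cylinder 25 mm in diameter and 40 mm high, rigid, foot slightly tapered, with a two-leaved sprout on top that can be touched without effect, 28 mm across, rising about 20 mm above the plug. Loose, about 30 g. Origin: centre of its underside; z up. Seated in the planting hole it stands 24 mm out of it.
- cup: Catch cup: an open plain white plastic cup, mouth up, outer radius 29 mm at the rim, a little narrower towards the foot (never wider than the rim), 70 mm high, wall 3 mm. Loose, about 50 g. Origin: centre of its underside; z up.
- pen_meter: Pen meter lying flat on the bench at the back left: grey body with a white cap, about 160 mm long (its y), 32 mm wide (its x), 22 mm high. Loose, to be left alone. Origin: on the bench under its middle.
- snips: Trimming snips lying flat at the back right: two black finger loops and a pair of short steel blades, about 145 mm long (its y), 75 mm wide, 10 mm high. Loose, to be left alone. Origin: on the bench under its middle; its y axis points to the blade tips.
Things that resemble listed ones, but are neither listed nor needed, are in the scene too. What is shaped like the cup but green or red is not meant.

How it is judged:
By the outcome, as a careful person would: the job done as asked, in the order asked, and still so for the second after the job is handed in, with the robot touching nothing.
It also fails if it takes over 120 s, if anything falls off the work surface, if the arm or the gripper's body presses on something with over 40 N, if the wrist force passes 120 N, or if a joint passes its speed limit or range.

## Working session

There is one attempt and no reset: what is moved stays moved. The work goes in short steps, Python scripts to look and compute and a shell command to move; the robot and the scene stay as the last step left them, time stands still between calls to the robot, and variables do not carry over. Pictures are saved under pics/ and viewed, about 12 in all and at most 16, crops included, and the job is handed in when it is done.

```bash
mkdir -p pics
cat > h.py <<'E'
import numpy as np, cv2
from workcell import telemetry, viewer, manip, spot_in, mark_of
def save(p,n,crop=None,s=1):
    im=p["frame"][:,:,::-1]
    if crop: im=im[crop[1]:crop[3],crop[0]:crop[2]]
    cv2.imwrite("pics/"+n,cv2.resize(im,None,fx=s,fy=s,interpolation=cv2.INTER_CUBIC))
def w(p,l): return (p["cam_to_world"]@np.r_[l,1])[:3]
def px(p,P):
    c=np.linalg.inv(p["cam_to_world"])@np.r_[P,1]; q=p["intrinsics"]@np.array([c[0],-c[1],-c[2]]); return q[:2]/q[2]
def ray(p,u,v,z,fish=False):
    K=p["intrinsics"]; d=np.array([(u-K[0,2])/K[0,0],(v-K[1,2])/K[1,1],1.])
    if fish:
        r=np.hypot(d[0],d[1]); d=np.array([d[0]/r*np.sin(r),d[1]/r*np.sin(r),np.cos(r)]) if r>0 else d
    T=p["cam_to_world"]; D=T[:3,:3]@np.array([d[0],-d[1],-d[2]]); o=T[:3,3]; return o+D*(z-o[2])/D[2]
E
python3 - <<'E'
from h import *
np.set_printoptions(precision=3,suppress=True)
o=telemetry.get_obs(); print(o["position"],o["ee_rot"],o["clock"])
t=viewer.camera("top"); s=viewer.camera("scene"); save(t,"t0.png",s=1.25); save(s,"s0.png",s=1.25)
print(t["intrinsics"],t["cam_to_world"])
for n in "left_plant right_plant strip holed_block solid_block plug cup pen_meter snips".split():
  for c,p in(("t",t),("s",s)):
    for r in mark_of(n,p)[:5]:
      P=w(p,r["location"]); print(n,c,round(r["conf"],2),P,px(p,P).round())
E
```

```text
[ 0.161 -0.604  0.231] [ 0.431  0.561 -0.43   0.56 ] 0.0
[[457.574   0.    319.261]
 [  0.    457.574 197.108]
 [  0.      0.      1.   ]] [[-0.007  0.991 -0.132  0.329]
 [-1.    -0.011 -0.025 -0.01 ]
 [-0.026  0.132  0.991  1.158]
 [ 0.     0.     0.     1.   ]]
left_plant t 0.75 [ 0.551  0.144 -0.002] [271. 172.]
left_plant t 0.47 [0.393 0.241 0.002] [232. 233.]
left_plant s 0.74 [0.691 0.373 0.003] [359. 345.]
left_plant s 0.68 [0.552 0.146 0.002] [336. 248.]
right_plant t 0.94 [ 0.582 -0.18  -0.002] [396. 158.]
right_plant s 0.89 [ 0.58  -0.172 -0.001] [258. 187.]
right_plant s 0.31 [ 0.549 -0.395  0.001] [226. 144.]
strip t 0.74 [ 0.441 -0.007  0.   ] [330. 213.]
strip s 0.82 [ 0.447 -0.004 -0.   ] [328. 197.]
holed_block t 0.82 [ 0.381 -0.271 -0.007] [435. 236.]
holed_block s 0.89 [ 0.378 -0.269 -0.004] [291. 142.]
solid_block t 0.71 [ 0.548 -0.397 -0.004] [482. 170.]
solid_block s 0.87 [ 0.553 -0.393 -0.   ] [225. 145.]
plug t 0.57 [ 0.509  0.371 -0.002] [183. 189.]
plug s 0.67 [ 0.508  0.368 -0.003] [411. 297.]
plug s 0.48 [ 0.673 -0.376 -0.002] [196. 165.]
cup t 0.81 [0.424 0.135 0.002] [274. 220.]
cup t 0.78 [ 0.281  0.241 -0.001] [232. 278.]
cup t 0.56 [0.394 0.239 0.001] [233. 233.]
cup s 0.95 [ 0.425  0.135 -0.002] [367. 222.]
cup s 0.59 [0.28  0.238 0.   ] [429. 217.]
cup s 0.57 [ 0.389  0.24  -0.002] [404. 238.]
cup s 0.36 [ 0.377 -0.269 -0.005] [291. 142.]
pen_meter t 0.92 [ 0.696  0.37  -0.002] [186. 119.]
pen_meter s 0.68 [0.693 0.372 0.003] [358. 345.]
snips t 0.85 [ 0.676 -0.377  0.001] [472. 121.]
snips t 0.42 [ 0.553 -0.395 -0.004] [481. 169.]
snips s 0.65 [ 0.674 -0.376 -0.003] [196. 165.]
snips s 0.23 [0.551 0.148 0.001] [337. 249.]
```

View pics/t0.png

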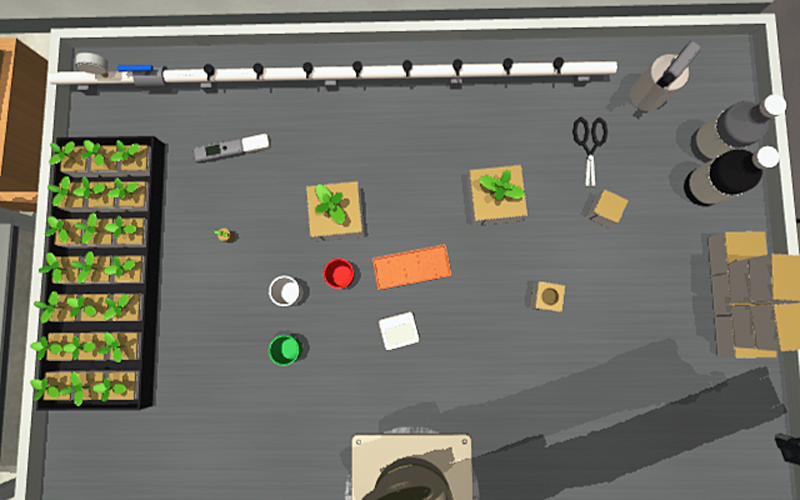

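View pics/s0.png

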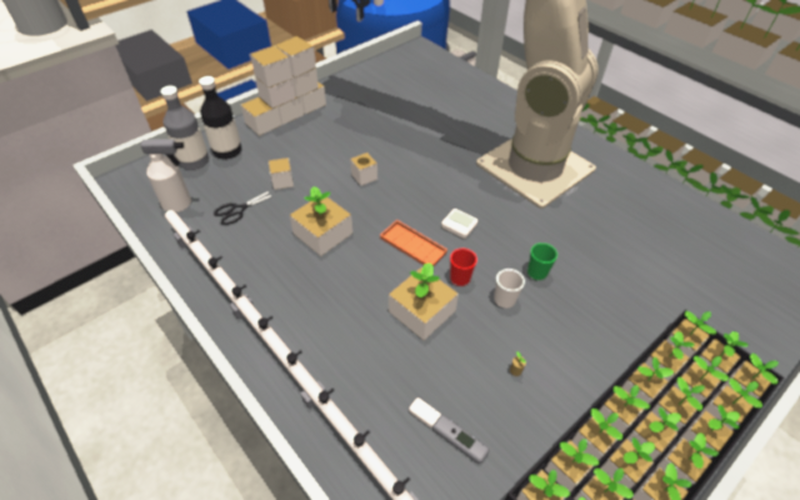

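The top view (1.25× pixels) shows:
- **Strip:** (412,266).
- **Planted blocks:** (333,210) and (498,195).
- **Holed block:** (549,296). **Solid block:** (608,207).
- **Plug:** (224,235), standing alone. The seedlings in the tray at left are look-alikes.
- **Cups:** white (284,291), red (338,273), green (284,350). The white one fits the description.

The small blocks stacked at far right (750,290) are not meant; the network also put the solid block at the single one. I'll get accurate poses by segmentation.

```bash
cat >> h.py <<'E'
np.set_printoptions(precision=4,suppress=True)
def rect(p,mask,c,z,R=60,fish=False):
    """min-area rect (world, at height z) of the mask blob(s) nearest pixel c"""
    n,l,st,ce=cv2.connectedComponentsWithStats(mask.astype(np.uint8))
    i=1+np.argmin([np.hypot(*(ce[k]-c)) if st[k,4]>60 else 1e9 for k in range(1,n)])
    ys,xs=np.where(l==i); P=np.array([ray(p,u,v,z,fish)[:2] for u,v in zip(xs,ys)])
    (cx,cy),(a,b),t=cv2.minAreaRect((P*1000).astype(np.float32)); return np.array([cx,cy,a,b]),t,len(xs)
def hsv(p): return cv2.cvtColor(p["frame"],cv2.COLOR_RGB2HSV).astype(int)
def tool():
    from scipy.spatial.transform import Rotation as R
    o=telemetry.get_obs(); M=R.from_quat(o["ee_rot"]).as_matrix(); z=M[:,2]
    print("t",round(o["clock"],2),"pos",np.array(o["position"]),"xax",M[:,0],"zyaw",round(np.arctan(z[1]/z[0]),4),"F",np.array(o["ft_force"]).round(1),"w",round(o["grip_width"],3),"j",np.array(o["joint_pos"]).round(2))
E
python3 - <<'E'
from h import *
t=viewer.camera("top"); h=hsv(t); H,S,V=h[...,0],h[...,1],h[...,2]
tool()
for u,v in [(345,222),(267,186),(400,170),(430,234),(487,165)]:pass
for n,u,v in [("strip",330,213),("L",258,180),("R",385,165),("hb",430,237),("sb",487,165)]: print(n,h[v,u])
org=(H<14)&(S>150)&(V>120); br=(H>=12)&(H<26)&(S>70)&(V>110)
print("strip",rect(t,org,(330,213),.014))
for n,c,z in [("L",(267,168),.065),("R",(398,155),.065),("hb",(439,237),.055),("sb",(487,165),.055)]:
    print(n,rect(t,br,c,z))
for k in [org]: pass
im=t["frame"].copy(); im[br]=(255,0,255); im[org]=(0,255,255)
cv2.imwrite("pics/m0.png",cv2.resize(np.hstack([im[100:300,150:540]]),None,fx=2,fy=2)[:,:,::-1])
save(t,"c0.png",(150,130,310,300),4)
E
python3 -m crank '[[0,[1,4,0],[0,0,0.12]],[0,[1,4,0],[0,0,0.12]],[0,[1,4,0],[0,0,0.12]],[0,[1,4,0],[0,0,0.12]],[0,[1.5,3.5,0],[0,0,0.12]],[0,[3,2.8,0],[0,0,0.12]],[0,[3,2.8,0],[0,0,0.12]],[0,[3,2.8,0],[0,0,0.12]],[0,[2.5,3,0],[0,0,0.12]],[0,[2,3.5,0],[0,0,0.12]],[0,[1,4,0],[0,0,0.12]],[0,[1,4,0],[0,0,0.12]]]' 40
```

```text
t 1.05 pos [ 0.1612 -0.6039  0.2314] xax [ 0.0001 -0.0001 -1.    ] zyaw -1.31 F [ 0.1 -0.3  0.8] w 1.001 j [ 1.29  0.33 -0.06  1.46  0.02  1.35 -0.09]
strip [ 12 172 249]
L [ 20 130 220]
R [ 21 133 218]
hb [ 21 131 236]
sb [ 20 138 210]
strip (array([440.0731,  -5.5177,  63.7536, 149.3638]), 10.264137268066406, 1503)
L (array([550.2838, 145.3939, 101.7953, 101.403 ]), 4.992936134338379, 1204)
R (array([ 578.6783, -175.0695,  101.6204,  101.6885]), 5.058644771575928, 1180)
hb (array([ 376.7228, -269.2023,   50.5138,   51.5136]), 80.24649810791016, 429)
sb (array([ 551.1664, -394.0269,   51.8514,   51.4086]), 62.94267272949219, 444)
clock: 2.05
position: [0.3717, -0.1779, 0.2314]
ee_rot: [-0.048, 0.705, 0.048, 0.706]
ft_force: [0.7, 0.0, 1.2]
grip_width: 1.0
```

View pics/m0.png

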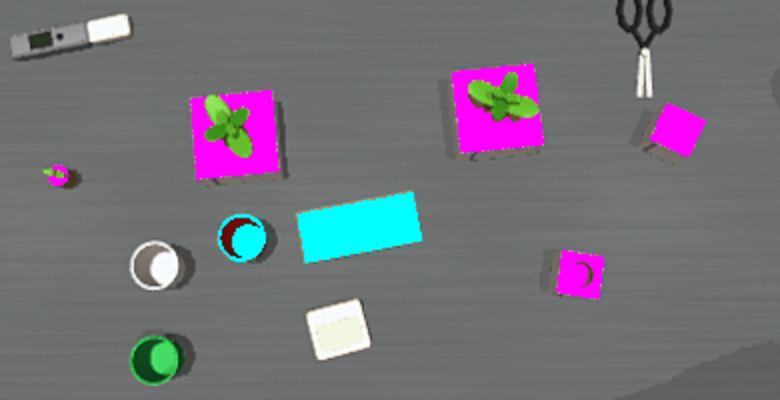

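The masks cover the tops cleanly, and the sizes come out right: strip 64×149, plant tops about 101, small blocks about 51. The row spacing is 322 mm and its yaw 0.088 from both centres and edges. Next I go above the strip.

```bash
python3 -m crank '[[0,[1.4,3.4,0],[0,0,0.05]],[0,[1.4,3.4,0],[0,0,0]],[0,[1.4,3.4,-1],[0,0,0]],[0,[1.4,3.5,-3],[0,0,0]],[0,[1.2,3.5,-3],[0,0,0]],[0,[0,0,-3],[0,0,0]],[0,[0,0,0],[0,0,0]],[0,[0,0,0],[0,0,0]]]'
python3 - <<'E'
from h import *
tool(); p=viewer.camera("wrist"); save(p,"w1.png"); H,S,V=np.moveaxis(hsv(p),2,0)
print(rect(p,(H<14)&(S>150)&(V>120),(320,200),.014,fish=True)); print(p["intrinsics"],p["cam_to_world"])
E
```

```text
clock: 2.72
position: [0.4349, -0.017, 0.1387]
ee_rot: [-0.063, 0.705, 0.064, 0.703]
ft_force: [0.6, -1.0, 0.6]
grip_width: 1.004
t 2.72 pos [ 0.4349 -0.017   0.1387] xax [-0.0026  0.0009 -1.    ] zyaw 0.1806 F [ 0.6 -1.   0.6] w 1.004 j [ 0.72  0.04 -0.79  2.02  0.03  1.1   0.1 ]
(array([442.1605,  -3.3286,  62.8009, 147.5282]), 10.288976669311523, 9320)
[[309.7069   0.     318.8551]
 [  0.     309.7069 196.8614]
 [  0.       0.       1.    ]] [[ 0.9837 -0.1708 -0.0567  0.42  ]
 [ 0.1799  0.9295  0.3221  0.0669]
 [-0.0023 -0.327   0.945   0.2813]
 [ 0.      0.      0.      1.    ]]
```

View pics/w1.png

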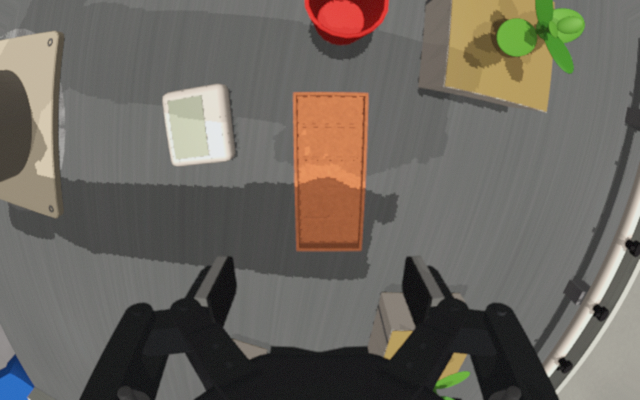

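```bash
python3 -m crank '[[0,[0.6,1.25,-1],[0,0,0]],[0,[0,0,-3],[0,0,0]],[0,[0,0,-3],[0,0,0]],[0,[0,0,-3],[0,0,0]],[0,[0,0,-1.5],[0,0,0]],[0,[0,0,-1],[0,0,0]],[0,[0,0,-0.5],[0,0,0]],[0,[0,0,0],[0,0,0]],[0,[0,0,0],[0,0,0]]]'; python3 -c "
from h import *;tool()"
```

```text
clock: 3.52
position: [0.4429, -0.005, 0.0104]
ee_rot: [-0.064, 0.704, 0.063, 0.705]
ft_force: [-0.4, 0.0, -0.5]
grip_width: 0.996
t 3.52 pos [ 0.4429 -0.005   0.0104] xax [ 0.0019 -0.0005 -1.    ] zyaw 0.1792 F [-0.4  0.  -0.5] w 0.996 j [ 0.61  0.29 -0.76  2.11  0.27  0.83 -0.13]
```

```bash
python3 -m crank '[[0,[-0.15,0.05,-0.5],[0,0,0]],[0,[0,0,-0.4],[0,0,0]],[0,[0,0,0],[0,0,0]],[0.15,[0,0,0],[0,0,0]],[0.25,[0,0,0],[0,0,0]],[0.35,[0,0,0],[0,0,0]],[0.4,[0,0,0],[0,0,0]],[0.4,[0,0,0],[0,0,0]],[0.4,[0,0,0],[0,0,0]],[0.4,[0,0,0],[0,0,0]]]' 30; python3 -c "
from h import *;tool();p=viewer.camera('wrist');save(p,'w2.png',(160,150,480,400),2)"
```

```text
clock: 4.35
position: [0.4405, -0.004, 0.0006]
ee_rot: [-0.064, 0.704, 0.063, 0.704]
ft_force: [-2.1, -0.1, 5.8]
grip_width: 0.74
t 4.35 pos [ 0.4405 -0.004   0.0006] xax [ 0.0003 -0.0002 -1.    ] zyaw 0.18 F [-2.1 -0.1  5.8] w 0.74 j [ 0.6   0.31 -0.75  2.12  0.29  0.81 -0.15]
```

View pics/w2.png

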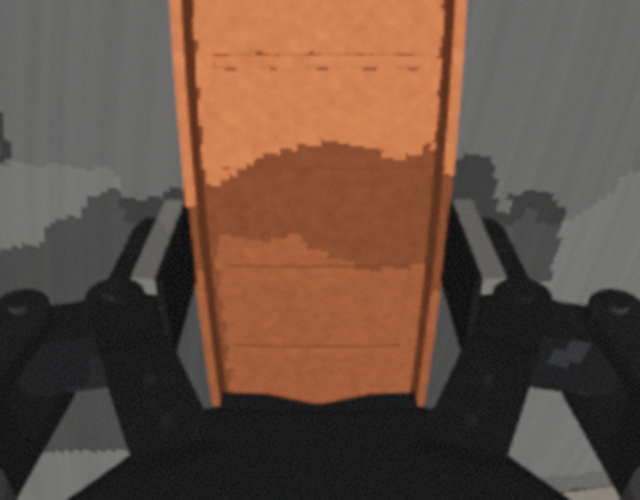

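The strip is held between both pads (opening 63 mm). I lift it and carry it by +124 mm in x, −9 mm in y, −0.091 rad.

```bash
python3 -m crank '[[0.4,[0,0,1.5],[0,0,0]],[0.4,[0.5,0,1.5],[0,0,0]],[0.4,[3,-0.2,0],[0,0,-0.03]],[0.4,[3,-0.3,0],[0,0,-0.03]],[0.4,[3,-0.3,0],[0,0,-0.03]],[0.4,[2.5,-0.1,0],[0,0,0]],[0.4,[0.4,0,0],[0,0,0]],[0.4,[0,0,0],[0,0,0]],[0.4,[0,0,0],[0,0,0]]]'; python3 -c "
from h import *;tool()
t=viewer.camera('top'); s=viewer.camera('scene')
for p in(t,s):
  for r in mark_of('strip',p)[:1]: print(r['conf'],w(p,r['location']))"
```

```text
clock: 5.15
position: [0.5634, -0.0126, 0.0298]
ee_rot: [-0.032, 0.707, 0.032, 0.706]
ft_force: [-1.3, 0.5, -0.5]
grip_width: 0.734
t 5.15 pos [ 0.5634 -0.0126  0.0298] xax [-0.0012  0.0004 -1.    ] zyaw 0.0906 F [-1.3  0.5 -0.5] w 0.734 j [ 0.5   0.49 -0.68  1.8   0.37  0.98 -0.24]
0.72 [ 0.5634 -0.0171  0.0307]
0.88 [ 0.5654 -0.0148  0.0312]
```

```bash
python3 -m crank '[[0.4,[0.1,-0.05,-1.2],[0,0,0]],[0.4,[0,0,-1.1],[0,0,0]],[0.4,[0,0,-0.5],[0,0,0]],[0.4,[0,0,-0.1],[0,0,0]],[0.4,[0,0,0],[0,0,0]],[0.2,[0,0,0],[0,0,0]],[0,[0,0,0],[0,0,0]],[0,[0,0,0],[0,0,0]],[0,[0,0,3],[0,0,0]],[0,[0,0,4],[0,0,0]],[0,[0,0,4],[0,0,0]],[0,[0,0,4],[0,0,0]]]'
python3 -m crank '[[0,[-1,-2.5,4],[0,0,0]],[0,[-3,-2.8,2],[0,0,-0.09]],[0,[-3,-2.8,0],[0,0,-0.09]],[0,[-3,-2.8,0],[0,0,-0.08]],[0,[-3,-2.8,0],[0,0,0]],[0,[-2,-2.8,0],[0,0,0]],[0,[-1,-3,0],[0,0,0]],[0,[-1,-3,-2],[0,0,0]],[0,[-1,-2,-3],[0,0,0]],[0,[0,0,-2],[0,0,0]],[0,[0,0,0],[0,0,0]]]'
python3 - <<'E'
from h import *
tool(); t=viewer.camera("top"); H,S,V=np.moveaxis(hsv(t),2,0)
org=(H<14)&(S>150)&(V>120)
c=px(t,[.5645,-.0148,.014])
print(c,rect(t,org,c,.014))
p=viewer.camera("wrist"); save(p,"w3.png")
H,S,V=np.moveaxis(hsv(p),2,0); br=(H>=12)&(H<26)&(S>70)&(V>110)
for k in("holed_block","strip"):
  for r in mark_of(k,p)[:2]:print(k,r["conf"],w(p,r["location"]))
print(rect(p,br,(320,170),.055,fish=True))
E
```

```text
clock: 6.35
position: [0.5649, -0.0133, 0.1527]
ee_rot: [-0.032, 0.707, 0.032, 0.706]
ft_force: [1.1, -0.9, -0.1]
grip_width: 1.0
clock: 7.27
position: [0.3864, -0.2525, 0.1302]
ee_rot: [0.062, 0.706, -0.06, 0.703]
ft_force: [0.0, 0.3, 0.3]
grip_width: 0.999
t 7.27 pos [ 0.3864 -0.2525  0.1302] xax [-0.0048  0.0037 -1.    ] zyaw -0.1725 F [0.  0.3 0.3] w 0.999 j [ 0.99  0.1  -0.53  1.97  0.06  1.09  0.26]
[332.2565 164.4672] (array([561.4346, -15.4856,  64.3578, 149.5216]), 4.738901138305664, 1449)
holed_block 0.78 [ 0.3782 -0.2701 -0.0009]
strip 0.38 [ 0.3777 -0.2693 -0.0029]
(array([ 378.2695, -267.9521,   49.6229,   50.58  ]), 80.32343292236328, 2511)
```

View pics/w3.png

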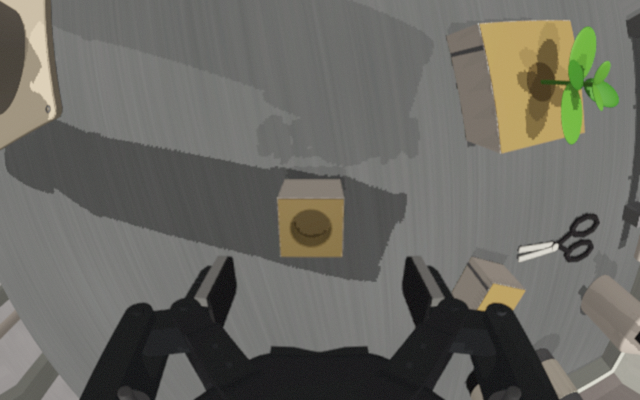

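The picture shows the holed block at (311,225) with its round hole; wrist and top measurements agree within 2 mm. The strip is down at yaw 0.083, about 3 mm from target, which is fine.

```bash
python3 -m crank '[[0,[-0.6,-0.9,-2],[0,0,0]],[0,[-0.3,-0.7,-2],[0,0,0]],[0,[0,0,-2],[0,0,0]],[0,[0,0,-2],[0,0,0]],[0,[0,0,-1.2],[0,0,0]],[0,[0,0,-0.8],[0,0,0]],[0,[0,0,0],[0,0,0]],[0,[0,0,0],[0,0,0]]]'; python3 -c "
from h import *;tool()"
```

```text
clock: 8.13
position: [0.3811, -0.2687, 0.0349]
ee_rot: [0.06, 0.704, -0.06, 0.705]
ft_force: [1.2, -0.4, 0.3]
grip_width: 1.004
t 8.13 pos [ 0.3811 -0.2687  0.0349] xax [ 0.0011 -0.0006 -1.    ] zyaw -0.1692 F [ 1.2 -0.4  0.3] w 1.004 j [ 0.98  0.25 -0.5   2.05  0.15  0.88  0.22]
```

```bash
python3 -m crank '[[0,[-0.35,0,-0.6],[0,0,0]],[0,[0,0,-0.4],[0,0,0]],[0.2,[0,0,0],[0,0,0]],[0.4,[0,0,0],[0,0,0]],[0.5,[0,0,0],[0,0,0]],[0.6,[0,0,0],[0,0,0]],[0.6,[0,0,0],[0,0,0]],[0.6,[0,0,0],[0,0,0]],[0.6,[0,0,0],[0,0,0]]]' 40; python3 -c "
from h import *;tool()"
```

```text
clock: 8.88
position: [0.3772, -0.2689, 0.0244]
ee_rot: [0.06, 0.704, -0.06, 0.705]
ft_force: [-0.2, 0.8, 6.7]
grip_width: 0.58
t 8.88 pos [ 0.3772 -0.2689  0.0244] xax [ 0.0008 -0.0006 -1.    ] zyaw -0.17 F [-0.2  0.8  6.7] w 0.58 j [ 0.98  0.26 -0.5   2.06  0.16  0.85  0.22]
```

Opening 49 mm, so the block is held. I carry it in front of the right plant into the gap.

```bash
python3 -m crank '[[0.6,[0,0,2.5],[0,0,0]],[0.6,[0.5,1,3],[0,0,0]],[0.6,[0.5,3.5,1],[0,0,0.06]],[0.6,[0.5,3.5,0],[0,0,0.06]],[0.6,[0.5,3.5,0],[0,0,0.06]],[0.6,[0.5,3.5,0],[0,0,0.04]],[0.6,[0.5,3.5,0],[0,0,0.036]],[0.6,[0.5,3.5,0],[0,0,0]],[0.6,[1,3.5,0],[0,0,0]],[0.6,[2,2.5,0],[0,0,0]],[0.6,[3,1.5,0],[0,0,0]],[0.6,[3,0.4,0],[0,0,0]]]'
python3 -m crank '[[0.6,[3,0,0],[0,0,0]],[0.6,[2.4,0,0],[0,0,0]],[0.6,[1,0,0],[0,0,0]],[0.6,[0,0,0],[0,0,0]],[0.6,[0,0,0],[0,0,0]]]'
python3 -c "
from h import *;tool()"
```

```text
clock: 9.88
position: [0.5024, 0.0336, 0.0891]
ee_rot: [-0.032, 0.706, 0.032, 0.707]
ft_force: [-0.3, 0.4, -0.2]
grip_width: 0.578
clock: 10.3
position: [0.5652, 0.0306, 0.0883]
ee_rot: [-0.03, 0.707, 0.031, 0.706]
ft_force: [-0.4, -0.2, -1.2]
grip_width: 0.579
t 10.3 pos [0.5652 0.0306 0.0883] xax [-0.0014  0.0006 -1.    ] zyaw 0.0863 F [-0.4 -0.2 -1.2] w 0.579 j [ 0.49  0.44 -0.76  1.75  0.33  1.09 -0.29]
```

```bash
python3 -m crank '[[0.6,[-0.4,0,-1.5],[0,0,0]],[0.6,[0,0,-1.5],[0,0,0]],[0.6,[0,0,-0.8],[0,0,0]],[0.6,[0,0,0],[0,0,0]]]'
python3 - <<'E'
from h import *
tool(); p=viewer.camera("wrist"); save(p,"w4.png",(120,60,520,360),2)
E
```

```text
clock: 10.63
position: [0.5598, 0.0299, 0.0494]
ee_rot: [-0.031, 0.708, 0.03, 0.705]
ft_force: [-0.3, -0.2, -1.6]
grip_width: 0.583
t 10.63 pos [0.5598 0.0299 0.0494] xax [-0.003  -0.0005 -1.    ] zyaw 0.0861 F [-0.3 -0.2 -1.6] w 0.583 j [ 0.47  0.48 -0.74  1.79  0.37  1.02 -0.32]
```

View pics/w4.png

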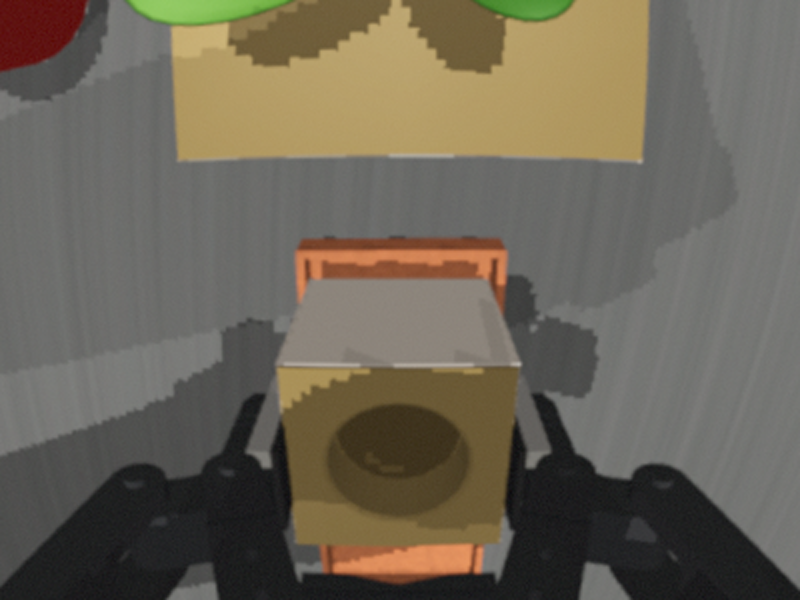

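The picture shows the block centred over the strip: its lower edge spans 308–492 px against the strip's 298–506. Lower, release and retreat.

```bash
python3 -m crank '[[0.6,[0.1,0,-1],[0,0,0]],[0.6,[0,0,-0.8],[0,0,0]],[0.6,[0,0,-0.4],[0,0,0]],[0.6,[0,0,-0.05],[0,0,0]],[0.6,[0,0,0],[0,0,0]],[0.4,[0,0,0],[0,0,0]],[0.2,[0,0,0],[0,0,0]],[0.1,[0,0,0],[0,0,0]],[0,[0,0,3],[0,0,0]],[0,[0,0,4],[0,0,0]],[0,[0,0,4],[0,0,0]]]'
python3 -c "
from h import *;tool()"
```

```text
clock: 11.6
position: [0.562, 0.0306, 0.1395]
ee_rot: [-0.03, 0.707, 0.031, 0.706]
ft_force: [2.0, 0.0, -0.3]
grip_width: 1.0
t 11.6 pos [0.562  0.0306 0.1395] xax [-0.0017  0.0006 -1.    ] zyaw 0.0866 F [ 2.   0.  -0.3] w 1.0 j [ 0.52  0.37 -0.78  1.71  0.28  1.18 -0.26]
```

```bash
python3 -m crank '[[0,[0,0,4],[0,0,0]],[0,[0,-1.5,3.5],[0,0,-0.06]],[0,[0,-4,0.5],[0,0,-0.07]],[0,[0,-4,0],[0,0,-0.07]],[0,[0,-4,0],[0,0,-0.07]],[0,[0,-4,0],[0,0,-0.07]],[0,[0,-4,0],[0,0,-0.07]],[0,[0,-4,0],[0,0,-0.07]],[0,[0,-4,0],[0,0,-0.07]],[0,[0,-4,0],[0,0,0]],[0,[0,-4,0],[0,0,0]],[0,[-0.5,-3,0],[0,0,0]]]'
python3 -m crank '[[0,[-0.4,-1,-3],[0,0,0]],[0,[0,0,-3],[0,0,0]],[0,[0,0,-1],[0,0,0]],[0,[0,0,0],[0,0,0]]]'
python3 - <<'E'
from h import *
tool(); p=viewer.camera("wrist"); save(p,"w5.png")
H,S,V=np.moveaxis(hsv(p),2,0); br=(H>=12)&(H<26)&(S>70)&(V>110)
for k in("solid_block","snips"):
  for r in mark_of(k,p)[:2]:print(k,r["conf"],w(p,r["location"]))
print(rect(p,br,(320,220),.055,fish=True))
E
```

```text
clock: 12.6
position: [0.5572, -0.3783, 0.2183]
ee_rot: [0.163, 0.688, -0.164, 0.688]
ft_force: [0.3, 0.2, 0.1]
grip_width: 1.003
clock: 12.93
position: [0.5525, -0.3835, 0.1456]
ee_rot: [0.163, 0.69, -0.162, 0.687]
ft_force: [0.2, -0.5, -0.4]
grip_width: 1.002
t 12.93 pos [ 0.5525 -0.3835  0.1456] xax [-0.004   0.0032 -1.    ] zyaw -0.4634 F [ 0.2 -0.5 -0.4] w 1.002 j [ 0.89  0.54 -0.51  1.4   0.26  1.27 -0.09]
solid_block 0.56 [ 0.5525 -0.3947  0.0028]
snips 0.93 [ 0.6715 -0.3719 -0.0031]
(array([ 552.7853, -392.799 ,   49.9737,   50.3565]), 63.43650436401367, 3534)
```

View pics/w5.png

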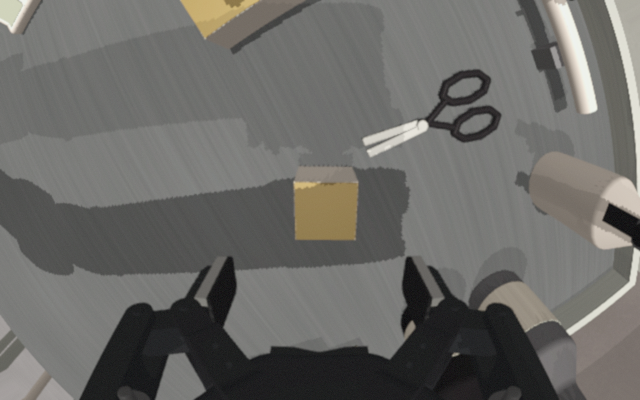

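The plain-topped solid block is at (325,210), with the snips clear of it at (430,125).

```bash
python3 -m crank '[[0.1,[0,-0.95,-2],[0,0,0]],[0.1,[0,0,-3],[0,0,0]],[0.1,[0,0,-3],[0,0,0]],[0.1,[0,0,-2],[0,0,0]],[0.1,[0,0,-1],[0,0,0]],[0.1,[0,0,-0.5],[0,0,0]],[0.1,[0,0,0],[0,0,0]],[0.1,[0,0,0],[0,0,0]]]'; python3 -c "
from h import *;tool()"
```

```text
clock: 13.75
position: [0.5549, -0.3946, 0.0355]
ee_rot: [0.162, 0.687, -0.163, 0.689]
ft_force: [-0.3, 0.6, -0.2]
grip_width: 0.902
t 13.75 pos [ 0.5549 -0.3946  0.0355] xax [ 0.0023 -0.0014 -1.    ] zyaw -0.4639 F [-0.3  0.6 -0.2] w 0.902 j [ 0.88  0.66 -0.47  1.47  0.32  1.08 -0.12]
```

```bash
python3 -m crank '[[0.1,[-0.3,0.1,-0.6],[0,0,0]],[0.1,[0,0,-0.5],[0,0,0]],[0.2,[0,0,0],[0,0,0]],[0.4,[0,0,0],[0,0,0]],[0.5,[0,0,0],[0,0,0]],[0.6,[0,0,0],[0,0,0]],[0.6,[0,0,0],[0,0,0]],[0.6,[0,0,0],[0,0,0]],[0.6,[0,0,0],[0,0,0]]]' 40; python3 -c "
from h import *;tool()"
```

```text
clock: 14.5
position: [0.5511, -0.3933, 0.0229]
ee_rot: [0.162, 0.688, -0.163, 0.688]
ft_force: [-0.1, 0.3, 3.7]
grip_width: 0.578
t 14.5 pos [ 0.5511 -0.3933  0.0229] xax [ 0.0007 -0.0004 -1.    ] zyaw -0.464 F [-0.1  0.3  3.7] w 0.578 j [ 0.89  0.67 -0.47  1.49  0.33  1.06 -0.12]
```

```bash
python3 -m crank '[[0.6,[0,0,2.5],[0,0,0]],[0.6,[0,0,4],[0,0,0]],[0.6,[0,0,4],[0,0,0]],[0.6,[0,0,4],[0,0,0]],[0.6,[0,1.5,3.5],[0,0,0.06]],[0.6,[0,3.5,2],[0,0,0.07]],[0.6,[0.5,4,0],[0,0,0.07]],[0.6,[0.5,4,0],[0,0,0.07]],[0.6,[0.5,4,0],[0,0,0.07]],[0.6,[0.2,4,0],[0,0,0.07]],[0.6,[0,4,0],[0,0,0.07]],[0.6,[0,4,0],[0,0,0.07]]]'
python3 -m crank '[[0.6,[0,3.5,0],[0,0,0]],[0.6,[0,1,0],[0,0,0]],[0.6,[0,0,-3],[0,0,0]],[0.6,[0,0,-4],[0,0,0]],[0.6,[0,0,-4],[0,0,0]],[0.6,[0,0,-2],[0,0,0]],[0.6,[0,0,0],[0,0,0]]]'
python3 -c "
from h import *;tool()"
```

```text
clock: 15.5
position: [0.5671, -0.1012, 0.2221]
ee_rot: [-0.032, 0.707, 0.032, 0.706]
ft_force: [0.4, -0.3, -1.5]
grip_width: 0.578
clock: 16.08
position: [0.5642, -0.0583, 0.0873]
ee_rot: [-0.03, 0.709, 0.031, 0.703]
ft_force: [-0.6, 0.2, -1.0]
grip_width: 0.58
t 16.08 pos [ 0.5642 -0.0583  0.0873] xax [-0.0085  0.0013 -1.    ] zyaw 0.086 F [-0.6  0.2 -1. ] w 0.58 j [ 0.62  0.44 -0.72  1.74  0.32  1.1  -0.13]
```

```bash
python3 -m crank '[[0.6,[0.1,0,-1.5],[0,0,0]],[0.6,[0,0,-1.5],[0,0,0]],[0.6,[0,0,-0.8],[0,0,0]],[0.6,[0,0,0],[0,0,0]]]'
python3 - <<'E'
from h import *
tool(); p=viewer.camera("wrist"); save(p,"w6.png",(120,60,520,360),2)
E
```

```text
clock: 16.42
position: [0.5683, -0.0583, 0.054]
ee_rot: [-0.03, 0.707, 0.03, 0.706]
ft_force: [-0.2, 0.5, -1.4]
grip_width: 0.578
t 16.42 pos [ 0.5683 -0.0583  0.054 ] xax [-0.0014  0.0002 -1.    ] zyaw 0.0857 F [-0.2  0.5 -1.4] w 0.578 j [ 0.6   0.48 -0.71  1.76  0.36  1.03 -0.15]
```

View pics/w6.png

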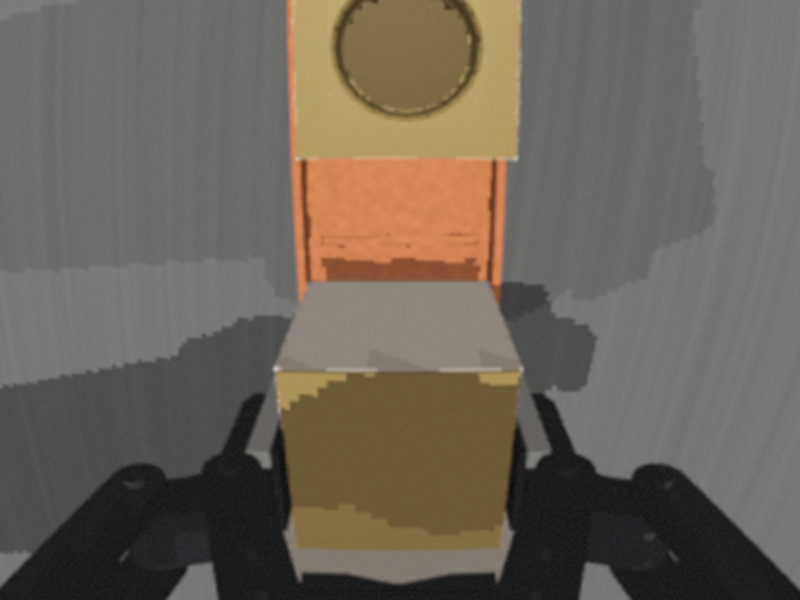

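The holed block stands flush in the strip and the solid one is centred over it. Lower and release.

```bash
python3 -m crank '[[0.6,[0,0,-1.2],[0,0,0]],[0.6,[0,0,-1.1],[0,0,0]],[0.6,[0,0,-0.45],[0,0,0]],[0.6,[0,0,-0.1],[0,0,0]],[0.6,[0,0,0],[0,0,0]],[0.4,[0,0,0],[0,0,0]],[0.2,[0,0,0],[0,0,0]],[0.1,[0,0,0],[0,0,0]],[0,[0,0,3],[0,0,0]],[0,[0,0,4],[0,0,0]],[0,[0,0,4],[0,0,0]],[0,[0,0,4],[0,0,0]]]'
python3 -m crank '[[0,[0,1,4],[0,0,0]],[0,[0,4,1],[0,0,0.05]],[0,[-0.5,4,0],[0,0,0.05]],[0,[-0.5,4,0],[0,0,0.05]],[0,[-0.5,4,0],[0,0,0.05]],[0,[-0.5,4,0],[0,0,0.05]],[0,[-1,4,0],[0,0,0.05]],[0,[-1,4,0],[0,0,0]],[0,[-1,4,0],[0,0,0]],[0,[-1,4,0],[0,0,0]],[0,[-0.5,3.5,0],[0,0,0]],[0,[0,1.5,-3],[0,0,0]]]'
python3 - <<'E'
from h import *
tool(); t=viewer.camera("top"); H,S,V=np.moveaxis(hsv(t),2,0); br=(H>=12)&(H<26)&(S>70)&(V>110)
for n,P in(("hb",[.561,.03,.055]),("sb",[.568,-.058,.055])): print(n,rect(t,br,px(t,P),.0575))
save(t,"t2.png",(230,110,430,260),4)
p=viewer.camera("wrist")
for q in(t,p):
  for r in mark_of("plug",q)[:2]:print(r["conf"],w(q,r["location"]))
save(p,"w7.png")
E
```

```text
clock: 17.47
position: [0.5684, -0.0579, 0.1778]
ee_rot: [-0.03, 0.706, 0.031, 0.706]
ft_force: [0.9, -0.6, 0.3]
grip_width: 0.997
clock: 18.47
position: [0.5022, 0.3696, 0.2012]
ee_rot: [-0.135, 0.691, 0.14, 0.696]
ft_force: [1.0, 1.0, 1.3]
grip_width: 0.998
t 18.47 pos [0.5022 0.3696 0.2012] xax [ 0.0059  0.0075 -1.    ] zyaw 0.3919 F [1.  1.  1.3] w 0.998 j [-0.03  0.5  -0.93  1.48  0.4   1.36 -0.58]
hb (array([560.5109,  29.7653,  52.0014,  51.3761]), 4.938570022583008, 404)
sb (array([566.4539, -58.2499,  51.6664,  52.7358]), 5.09940767288208, 438)
0.9 [0.5064 0.3752 0.0003]
```

View pics/w7.png

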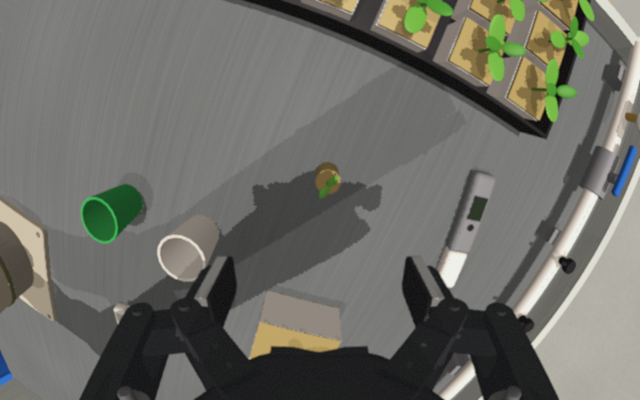

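View pics/t2.png

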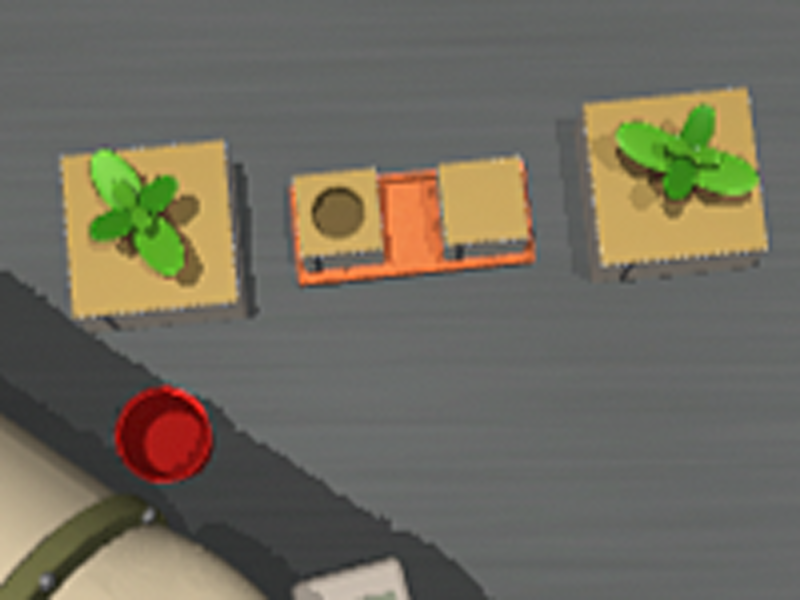

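Both blocks stand in the strip, flush and parallel: holed (340,212), solid (483,200), with a clear gap between. The plug is at (327,178) in the wrist view. I move closer for one more look.

```bash
python3 -m crank '[[0,[0.3,0,-3],[0,0,0]],[0,[0.3,0,-3],[0,0,0]],[0,[0,0,-0.5],[0,0,0]],[0,[0,0,0],[0,0,0]]]'
python3 - <<'E'
from h import *
tool(); p=viewer.camera("wrist"); save(p,"w8.png",(220,80,420,280),3)
for r in mark_of("plug",p)[:2]:print(r["conf"],w(p,r["location"]))
H,S,V=np.moveaxis(hsv(p),2,0); br=(H>=10)&(H<28)&(S>70)&(V>40); br[:100]=0;br[300:]=0
n,l,st,ce=cv2.connectedComponentsWithStats(br.astype(np.uint8))
for k in range(1,n):
  if st[k,4]>60: print(st[k],ce[k], ray(p,ce[k][0],ce[k][1],.03,True))
E
```

```text
clock: 19.0
position: [0.5101, 0.3599, 0.1304]
ee_rot: [-0.135, 0.695, 0.134, 0.693]
ft_force: [-0.0, 0.2, 0.6]
grip_width: 0.996
t 19.0 pos [0.5101 0.3599 0.1304] xax [-0.0016 -0.0017 -1.    ] zyaw 0.3838 F [-0.   0.2  0.6] w 0.996 j [-0.03  0.56 -0.89  1.55  0.45  1.25 -0.61]
0.68 [0.503  0.3703 0.0024]
[558 100  23  15 183] [570.8525 104.6667] [0.704  0.5432 0.03  ]
[306 165  32  40 764] [320.8207 182.3704] [0.5066 0.3729 0.03  ]
```

View pics/w8.png

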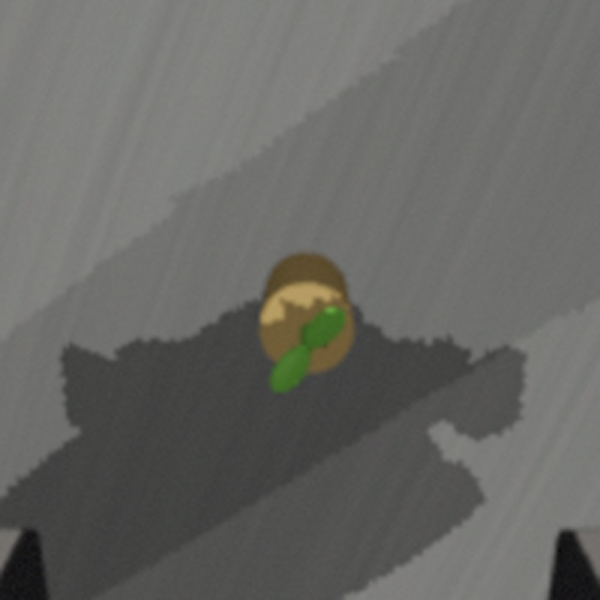

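```bash
python3 -c "
from h import *;p=viewer.camera('wrist');print(ray(p,322.3,189.3,.04,True))"
python3 -m crank '[[0,[-0.3,0.95,-2],[0,0,0]],[0,[0,0,-2],[0,0,0]],[0,[0,0,-2],[0,0,0]],[0,[0,0,-2],[0,0,0]],[0,[0,0,-1],[0,0,0]],[0,[0,0,-0.5],[0,0,0]],[0,[0,0,0],[0,0,0]],[0,[0,0,0],[0,0,0]]]'; python3 -c "
from h import *;tool()"
```

```text
[0.5098 0.3722 0.04  ]
clock: 19.82
position: [0.5074, 0.3719, 0.0374]
ee_rot: [-0.135, 0.693, 0.136, 0.695]
ft_force: [-0.3, 0.2, 0.2]
grip_width: 1.002
t 19.82 pos [0.5074 0.3719 0.0374] xax [ 0.0013  0.0011 -1.    ] zyaw 0.3858 F [-0.3  0.2  0.2] w 1.002 j [-0.09  0.67 -0.83  1.61  0.54  1.1  -0.68]
```

```bash
python3 -m crank '[[0,[0.1,0,-1],[0,0,0]],[0,[0,0,-0.7],[0,0,0]],[0.2,[0,0,0],[0,0,0]],[0.4,[0,0,0],[0,0,0]],[0.55,[0,0,0],[0,0,0]],[0.65,[0,0,0],[0,0,0]],[0.72,[0,0,0],[0,0,0]],[0.85,[0,0,0],[0,0,0]],[0.85,[0,0,0],[0,0,0]],[0.85,[0,0,0],[0,0,0]],[0.85,[0,0,0],[0,0,0]]]' 25; python3 -c "
from h import *;tool();p=viewer.camera('wrist');save(p,'w9.png',(220,200,420,400),3)"
```

```text
clock: 20.73
position: [0.508, 0.3715, 0.0194]
ee_rot: [-0.136, 0.694, 0.136, 0.694]
ft_force: [-0.6, 0.4, 3.5]
grip_width: 0.28
t 20.73 pos [0.508  0.3715 0.0194] xax [ 0.0006  0.0004 -1.    ] zyaw 0.386 F [-0.6  0.4  3.5] w 0.28 j [-0.1   0.69 -0.82  1.62  0.55  1.08 -0.69]
```

View pics/w9.png

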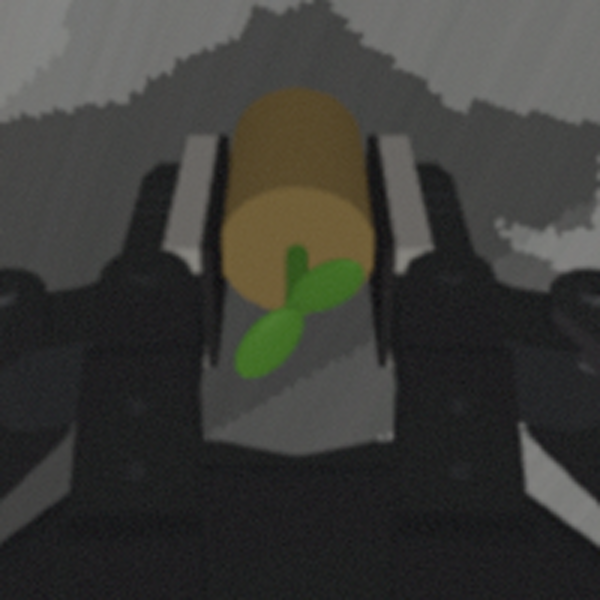

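```bash
python3 -c "
from h import *;p=viewer.camera('wrist');print(ray(p,319,282.3,.04,True))"
python3 -m crank '[[0.85,[0,0,3],[0,0,0]],[0.85,[0,0,4],[0,0,0]],[0.85,[0,0,4],[0,0,0]],[0.85,[0.3,-1,4],[0,0,0]],[0.85,[0.5,-3,3],[0,0,-0.06]],[0.85,[0.5,-4,0.5],[0,0,-0.06]],[0.85,[0.7,-4,0],[0,0,-0.06]],[0.85,[0.7,-4,0],[0,0,-0.06]],[0.85,[0.7,-4,0],[0,0,-0.06]],[0.85,[0.7,-4,0],[0,0,0]],[0.85,[0.7,-4,0],[0,0,0]],[0.85,[0.3,-4,0],[0,0,0]]]'
python3 -m crank '[[0.85,[0.2,-2,0],[0,0,0]],[0.85,[0,0,0],[0,0,0]],[0.85,[0,0,-3],[0,0,0]],[0.85,[0,0,-4],[0,0,0]],[0.85,[0,0,-3],[0,0,0]],[0.85,[0,0,-1],[0,0,0]],[0.85,[0,0,0],[0,0,0]],[0.85,[0,0,0],[0,0,0]]]'
python3 -c "
from h import *;tool()"
```

```text
[0.5081 0.3718 0.04  ]
clock: 21.83
position: [0.5587, 0.0497, 0.203]
ee_rot: [-0.03, 0.706, 0.03, 0.706]
ft_force: [1.5, 0.3, 0.1]
grip_width: 0.278
clock: 22.5
position: [0.561, 0.0327, 0.0942]
ee_rot: [-0.03, 0.706, 0.031, 0.707]
ft_force: [0.4, -0.1, 0.0]
grip_width: 0.283
t 22.5 pos [0.561  0.0327 0.0942] xax [ 0.0004  0.0005 -1.    ] zyaw 0.0867 F [ 0.4 -0.1  0. ] w 0.283 j [ 0.5   0.42 -0.77  1.76  0.33  1.1  -0.29]
```

```bash
python3 -m crank '[[0.85,[-0.05,-0.26,-0.8],[0,0,0]],[0.85,[0,0,-0.8],[0,0,0]],[0.85,[0,0,-0.6],[0,0,0]],[0.85,[0,0,-0.4],[0,0,0]],[0.85,[0,0,0],[0,0,0]]]'
python3 -c "
from h import *;tool();p=viewer.camera('wrist');save(p,'w10.png',(200,180,440,400),2.5)"
```

```text
clock: 22.92
position: [0.5598, 0.0295, 0.0665]
ee_rot: [-0.03, 0.707, 0.03, 0.706]
ft_force: [0.2, -0.4, -0.5]
grip_width: 0.28
t 22.92 pos [0.5598 0.0295 0.0665] xax [-0.0007  0.0002 -1.    ] zyaw 0.0861 F [ 0.2 -0.4 -0.5] w 0.28 j [ 0.49  0.45 -0.76  1.78  0.36  1.05 -0.31]
```

View pics/w10.png

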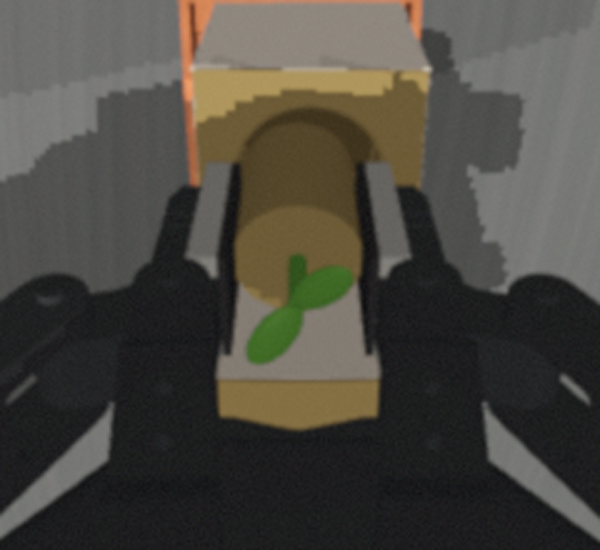

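The plug is in the hole without contact force. The block's middle (312) lies about 3 mm to the +x side of the plug's (298), so I shift that much and then seat it.

```bash
python3 -m crank '[[0.85,[0.25,0.05,0],[0,0,0]],[0.85,[0,0,-0.3],[0,0,0]],[0.85,[0,0,-0.15],[0,0,0]],[0.85,[0,0,-0.1],[0,0,0]],[0.85,[0,0,0],[0,0,0]]]'
python3 -c "
from h import *;tool()"
```

```text
clock: 23.38
position: [0.5625, 0.03, 0.0615]
ee_rot: [-0.03, 0.707, 0.03, 0.706]
ft_force: [-0.3, 0.6, -0.5]
grip_width: 0.281
t 23.38 pos [0.5625 0.03   0.0615] xax [-0.0004  0.     -1.    ] zyaw 0.086 F [-0.3  0.6 -0.5] w 0.281 j [ 0.48  0.47 -0.75  1.78  0.36  1.04 -0.32]
```

```bash
python3 -m crank '[[0.85,[0,0,-0.07],[0,0,0]],[0.85,[0,0,0],[0,0,0]]]'
python3 -m crank '[[0.85,[0,0,-0.07],[0,0,0]],[0.85,[0,0,0],[0,0,0]]]'
```

```text
clock: 23.55
position: [0.5626, 0.0299, 0.061]
ee_rot: [-0.03, 0.706, 0.03, 0.706]
ft_force: [-0.1, -0.3, 0.4]
grip_width: 0.28
clock: 23.72
position: [0.5627, 0.03, 0.0608]
ee_rot: [-0.03, 0.706, 0.03, 0.707]
ft_force: [-2.3, 0.5, 5.1]
grip_width: 0.28
```

Contact came at 0.0608, the height expected for the hole floor. I release, rise, and go to the white cup with the jaws turned 90° so they will straddle it along the row when placing.

```bash
python3 -m crank '[[0.7,[0,0,0],[0,0,0]],[0.6,[0,0,0],[0,0,0]],[0.4,[0,0,0],[0,0,0]],[0.2,[0,0,3],[0,0,0]],[0,[0,0,4],[0,0,0]],[0,[0,0,4],[0,0,0]],[0,[-1,1,3],[0,0,0.115]],[0,[-2.7,3,0],[0,0,0.115]],[0,[-2.7,3,0],[0,0,0.115]],[0,[-2.7,3,0],[0,0,0.115]],[0,[-2.7,3,0],[0,0,0.115]],[0,[-1.5,2,0],[0,0,0.115]]]'
python3 -m crank '[[0,[-1.5,2,0],[0,0,0.115]],[0,[-1,1,0],[0,0,0.115]],[0,[-0.5,1,0],[0,0,0.115]],[0,[0,0.5,0],[0,0,0.115]],[0,[0,0,0],[0,0,0.115]],[0,[0,0,0],[0,0,0.115]],[0,[0,0,-2],[0,0,0.11]],[0,[0,0,0],[0,0,0]]]'
python3 - <<'E'
from h import *
tool(); t=viewer.camera("top"); p=viewer.camera("wrist"); save(p,"w11.png")
for q in(t,p):
  for r in mark_of("cup",q)[:4]:print(q is t,r["conf"],w(q,r["location"]))
E
```

```text
clock: 24.72
position: [0.4267, 0.1828, 0.2003]
ee_rot: [-0.271, 0.653, 0.27, 0.653]
ft_force: [0.6, 0.4, 0.2]
grip_width: 1.0
clock: 25.38
position: [0.3986, 0.2242, 0.1782]
ee_rot: [-0.502, 0.498, 0.503, 0.497]
ft_force: [-0.5, -0.4, -0.1]
grip_width: 1.0
t 25.38 pos [0.3986 0.2242 0.1782] xax [-0.0025 -0.0011 -1.    ] zyaw -1.5606 F [-0.5 -0.4 -0.1] w 1.0 j [ 0.51  0.11 -1.15  1.91  0.1   1.2   0.9 ]
True 0.86 [0.4243 0.1366 0.0014]
True 0.62 [0.3942 0.2383 0.0011]
False 0.79 [ 0.4257  0.136  -0.0033]
False 0.7 [ 0.3908  0.2421 -0.0005]
False 0.61 [ 0.281   0.2369 -0.0006]
False 0.26 [ 0.5682 -0.057   0.0047]
```

View pics/w11.png

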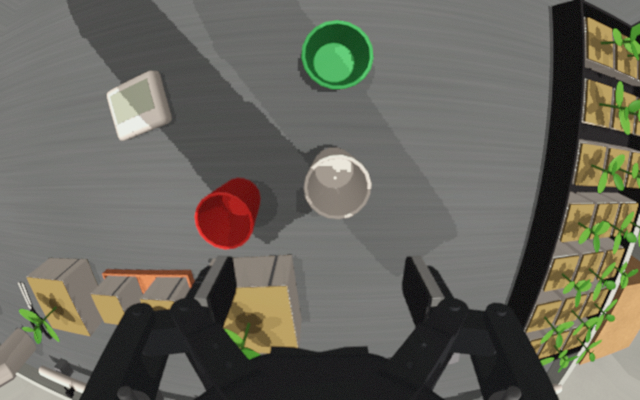

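The white cup's rim is centred at (338,187), with red and green well clear. I compute its centre and descend.

```bash
python3 -c "
from h import *;p=viewer.camera('wrist')
for u in(304,338,371): print(ray(p,u,187,.07,True))
print(ray(p,338,154,.07,True),ray(p,338,219,.07,True))"
```

```text
[0.3941 0.2132 0.07  ]
[0.3941 0.2424 0.07  ]
[0.3939 0.2711 0.07  ]
[0.3652 0.2418 0.07  ] [0.4239 0.2431 0.07  ]
```

```bash
python3 -m crank '[[0,[-0.45,0.9,-2],[0,0,0]],[0,[0,0.9,-3],[0,0,0]],[0,[0,0,-3],[0,0,0]],[0,[0,0,-1],[0,0,0]],[0,[0,0,0],[0,0,0]],[0,[0,0,0],[0,0,0]]]'; python3 -c "
from h import *;tool()"
```

```text
clock: 26.13
position: [0.3954, 0.2433, 0.0913]
ee_rot: [-0.501, 0.499, 0.501, 0.499]
ft_force: [-0.0, -0.6, 1.7]
grip_width: 0.999
t 26.13 pos [0.3954 0.2433 0.0913] xax [-0.0002  0.0006 -1.    ] zyaw -1.5662 F [-0.  -0.6  1.7] w 0.999 j [ 0.36  0.29 -1.11  1.99  0.3   1.04  0.7 ]
```

```bash
python3 -m crank '[[0,[-0.15,-0.1,-2],[0,0,0]],[0,[0,0,-2],[0,0,0]],[0,[0,0,-1],[0,0,0]],[0,[0,0,-0.5],[0,0,0]],[0,[0,0,0],[0,0,0]],[0.15,[0,0,0],[0,0,0]],[0.25,[0,0,0],[0,0,0]],[0.35,[0,0,0],[0,0,0]],[0.5,[0,0,0],[0,0,0]],[0.5,[0,0,0],[0,0,0]],[0.5,[0,0,0],[0,0,0]],[0.5,[0,0,0],[0,0,0]]]' 25; python3 -c "
from h import *;tool()"
```

```text
clock: 27.13
position: [0.3947, 0.2422, 0.0366]
ee_rot: [0.502, -0.498, -0.501, -0.499]
ft_force: [-0.4, -2.1, 9.2]
grip_width: 0.669
t 27.13 pos [0.3947 0.2422 0.0366] xax [ 0.0021  0.0002 -1.    ] zyaw -1.5661 F [-0.4 -2.1  9.2] w 0.669 j [ 0.28  0.38 -1.04  2.04  0.41  0.94  0.61]
```

The cup is held (57 mm). I lift it over the plant and go behind the strip.

```bash
python3 -m crank '[[0.5,[0,0,3],[0,0,0]],[0.5,[0,0,4],[0,0,0]],[0.5,[0,0,4],[0,0,0]],[0.5,[0,0,4],[0,0,0]],[0.5,[1.5,-1.5,3.5],[0,0,0]],[0.5,[2.7,-2.7,1],[0,0,0.02]],[0.5,[2.7,-2.7,0],[0,0,0.02]],[0.5,[2.7,-2.7,0],[0,0,0.02]],[0.5,[2.7,-2.7,0],[0,0,0.02]],[0.5,[2.7,-2.7,0],[0,0,0]],[0.5,[2.7,-2.7,0],[0,0,0]],[0.5,[2.7,-2.7,0],[0,0,0]]]'
python3 -m crank '[[0.5,[2.4,-2.5,0],[0,0,0]],[0.5,[1.8,-1.8,0],[0,0,0]],[0.5,[0,0,0],[0,0,0]],[0.5,[0,0,-3],[0,0,0]],[0.5,[0,0,-4],[0,0,0]],[0.5,[0,0,-4],[0,0,0]],[0.5,[0,0,-2],[0,0,0]],[0.5,[0,0,0],[0,0,0]],[0.5,[0,0,0],[0,0,0]]]'
python3 - <<'E'
from h import *
tool(); p=viewer.camera("wrist")
cv2.imwrite("pics/w12.png",p["frame"][:,:,::-1]); H,S,V=np.moveaxis(hsv(p),2,0)
print(rect(p,(H<16)&(S>120)&(V>60),(320,150),.014,fish=True))
for k in("strip","cup","holed_block","solid_block","left_plant","right_plant"):
  for r in mark_of(k,p)[:2]:print(k,r["conf"],w(p,r["location"]))
E
```

```text
clock: 28.13
position: [0.5988, 0.0363, 0.2307]
ee_rot: [0.521, -0.478, -0.521, -0.478]
ft_force: [-0.6, 0.3, 0.1]
grip_width: 0.665
clock: 28.88
position: [0.6394, -0.005, 0.1006]
ee_rot: [-0.52, 0.478, 0.521, 0.478]
ft_force: [-0.6, 1.1, -0.3]
grip_width: 0.663
t 28.88 pos [ 0.6394 -0.005   0.1006] xax [-0.001   0.0006 -1.    ] zyaw -1.4856 F [-0.6  1.1 -0.3] w 0.663 j [ 0.57  0.63 -0.89  1.53  0.51  1.22  1.26]
(array([564.4506, -13.5225,  64.1752, 149.3044]), 5.178593158721924, 5064)
strip 0.61 [ 0.5592 -0.0132  0.0005]
cup 0.9 [ 0.6361 -0.0057  0.0632]
holed_block 0.85 [0.5623 0.0283 0.0008]
solid_block 0.69 [ 0.5659 -0.0587  0.0056]
left_plant 0.89 [0.55   0.1484 0.0029]
right_plant 0.8 [ 0.5827 -0.1726 -0.0005]
right_plant 0.28 [ 0.5601 -0.0157 -0.0008]
```

A wrist view from behind gives the strip at (0.5645, −0.0135), yaw 0.090, so the cup goes to (0.641, −0.007).

```bash
python3 -m crank '[[0.5,[0.1,-0.2,-2],[0,0,0]],[0.5,[0,0,-2],[0,0,0]],[0.5,[0,0,-1.2],[0,0,0]],[0.5,[0,0,-0.5],[0,0,0]],[0.5,[0,0,0],[0,0,0]],[0.5,[0,0,0],[0,0,0]]]'
```

```text
clock: 29.73
position: [0.641, -0.0067, 0.044]
ee_rot: [0.521, -0.478, -0.521, -0.478]
ft_force: [0.6, 0.2, -0.2]
grip_width: 0.667
```

```bash
python3 -m crank '[[0.5,[0,0,-0.4],[0,0,0]],[0.5,[0,0,-0.25],[0,0,0]],[0.5,[0,0,-0.1],[0,0,0]],[0.5,[0,0,0],[0,0,0]]]'
python3 -m crank '[[0.3,[0,0,0],[0,0,0]],[0.2,[0,0,0],[0,0,0]],[0.1,[0,0,0],[0,0,0]],[0,[0,0,0],[0,0,0]],[0,[0,0,2],[0,0,0]],[0,[0,0,4],[0,0,0]],[0,[0,0,4],[0,0,0]],[0,[0,0,4],[0,0,0]],[0,[0,0,4],[0,0,0]]]'
python3 -m crank '[[0,[-3,3,0],[0,0,0]],[0,[-3,3,0],[0,0,0]],[0,[-3,3,0],[0,0,0]],[0,[-3,3,0],[0,0,0]],[0,[-3,3,0],[0,0,0]],[0,[-3,3,0],[0,0,0]],[0,[-1,4,0],[0,0,0]],[0,[0,3,0],[0,0,0]],[0,[0,0,0],[0,0,0]]]'
python3 - <<'E'
from h import *
tool(); t=viewer.camera("top"); s=viewer.camera("scene")
a=cv2.resize(t["frame"][110:250,240:440],(800,560)); cv2.imwrite("pics/f.png",a[:,:,::-1])
b=cv2.resize(s["frame"][140:280,220:380],(640,560)); im=cv2.resize(np.hstack([a,b]),(800,311)); 
im=np.vstack([im,cv2.resize(t["frame"][:,:],(460,288))[:,:460].copy() if 0 else np.zeros((1,800,3),np.uint8)]); cv2.imwrite("pics/fin.png",im[:,:,::-1])
for k in"strip holed_block solid_block plug cup pen_meter snips".split():
 for n,q in(("t",t),("s",s)):
  for r in mark_of(k,q)[:2]:print(k,n,round(r["conf"],2),w(q,r["location"]))
E
```

```text
clock: 30.07
position: [0.6414, -0.007, 0.0368]
ee_rot: [0.521, -0.478, -0.52, -0.479]
ft_force: [-1.5, -1.7, 3.3]
grip_width: 0.666
clock: 30.82
position: [0.6402, -0.0069, 0.2177]
ee_rot: [-0.521, 0.478, 0.521, 0.478]
ft_force: [1.3, -0.1, -0.1]
grip_width: 1.003
clock: 31.57
position: [0.4514, 0.2462, 0.2167]
ee_rot: [-0.523, 0.475, 0.523, 0.477]
ft_force: [-0.7, 0.0, 0.8]
grip_width: 1.0
t 31.57 pos [0.4514 0.2462 0.2167] xax [ 0.0015  0.0021 -1.    ] zyaw -1.4774 F [-0.7  0.   0.8] w 1.0 j [ 0.43  0.27 -1.16  1.73  0.25  1.31  0.89]
strip s 0.66 [ 0.5652 -0.0139 -0.0003]
holed_block t 0.58 [ 0.5599  0.0306 -0.0021]
holed_block s 0.75 [0.5631 0.0282 0.0025]
holed_block s 0.24 [ 0.5683 -0.0169  0.0036]
solid_block t 0.81 [ 0.5633 -0.0604 -0.0017]
solid_block s 0.79 [ 0.5655 -0.0562  0.0033]
plug t 0.44 [0.5626 0.027  0.0405]
plug s 0.41 [0.561  0.0252 0.0409]
cup t 0.72 [ 0.6401 -0.0098  0.0023]
cup t 0.63 [0.4217 0.1335 0.002 ]
cup s 0.95 [ 0.276   0.2438 -0.0002]
cup s 0.92 [ 0.6369 -0.0094 -0.0023]
pen_meter t 0.7 [ 0.6974  0.3687 -0.0025]
pen_meter s 0.94 [0.6909 0.3746 0.0022]
snips t 0.57 [ 0.6743 -0.3761  0.0029]
snips s 0.52 [ 0.674  -0.3744 -0.0004]
```

View pics/fin.png

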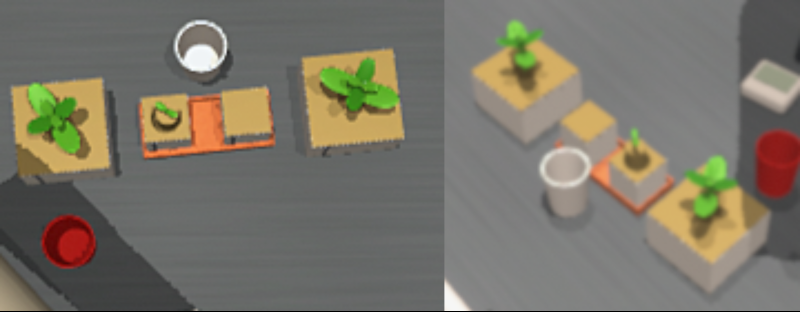

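The final picture shows the strip (207,122) midway between the plants, holed block with plug at left (165,118), solid block at right (246,112), and the cup (200,50) behind the middle. The plug's base is measured at 0.041, the hole floor. The pen meter and snips have not moved.

```bash
python3 -c "
from h import *;print(manip.hand_in())"
```

```text
the job is handed in; nothing more can be done
None
```

The job is done and handed in at about 32 s on the robot's clock; no verdict was given. I laid the strip first, then placed the holed block at its left end, the solid block at its right end, the plug in the hole, and the cup behind.

**What the last checks showed**
- **Strip:** centre at (0.5645, −0.0135), yaw 0.090. The middle of the row is (0.5645, −0.015), yaw 0.088.
- **Blocks:** both stand in the strip, parallel to it, with about 38 mm clear between them.
- **Plug:** its base reads at 0.041 m. The hole floor should be at 0.0415 m, and I felt contact at the matching height.
- **Cup:** released upright at about (0.641, −0.007), which leaves about 15 mm clear of the strip.
- **Pen meter and snips:** they read where they were at the start, within the networks' few-millimetre error.

**Where the measurements disagreed**
- **Strip:** the top camera had put it about 3 mm nearer the robot than the wrist camera and the arm did.
- **Cup:** the cameras put it at x 0.637–0.640 and y about −0.0095. Its gap could therefore be some 11–15 mm and its centring 2–3 mm off, which is within the networks' stated 4 mm error.

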